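# Draw the drop bolt and open the second leaf of the tool cupboard

## Task

One leaf of the grey tool cupboard on the bench already stands open; the other, passive leaf is still held shut by its drop bolt. Draw the bolt fully up by its knob while the leaf is still shut, then swing that leaf wide open, about square to the cupboard's front, and leave it so with the bolt still drawn. Do not tip over or shove the oil can that stands on the cupboard.

Things in the scene. Friction and masses are not known exactly. Their poses are not given: they have to be found in the camera images.
- bolt_knob (a point): Centre of the drop bolt's steel knob, an upright cylinder 24 mm across, 22 mm down and 18 mm up from here, on a 10 mm rod on the leaf's outer face. Bolt down: 228 mm above the bench, free above leaf and cupboard on all sides. The point turns with the leaf: z up, x through the leaf into the cupboard, y along the leaf to the hinge. The leaf's upright hinge line is at x +20, y +132 mm in this frame.
- drop_bolt (a joint): Lift of the bolt in m: 0 fully down (starts at 0 to 0.003), its foot 14 mm deep in the keeper at the cupboard's foot, so the leaf cannot open; clear of the keeper from 0.014; 0.03 fully up at its stop. Friction of 4 N holds it where it is left; lifting takes about 6 N. Moves straight up.
- passive_leaf (a joint): Angle in rad of the leaf farther from the robot (153 mm wide, 12 thick, top 197 mm above the bench): 0 shut, 1.57 square to the front, stop at 1.75. Opens clockwise seen from above, its free edge swinging out to the robot's left, then away. No handle: swing it by the raised knob or the free edge. Needs under 3 N there and stays where it is left.
- oil_can: Dark steel oil can, body 60 mm round and 45 mm high, thin spout up to 120 mm, loose on top of the cupboard, on the half nearer the robot, to the back. Origin: centre of its underside; z up. The cupboard: grey steel, 320 mm wide, 180 deep, 200 high, fixed to the bench, front roughly to the robot's left (+y); its nearer leaf stands open, top at 197 mm.

How it is judged (in metres and radians):
On the way:
1. the bolt is drawn up while the leaf is still shut (value of joint drop_bolt above 0.018 m and value of joint passive_leaf below 0.15 rad), for 0.1 s.
At the end, for the whole second after the job is handed in: The passive leaf stands open at 1.2 rad (69 degrees) or more and at rest, the bolt is still drawn up at least 16 mm, and the oil can is upright within 20 mm of where it stood (value of joint passive_leaf above 1.2 rad and value of joint drop_bolt above 0.016 m and velocity of joint passive_leaf between -0.05 and 0.05 rad/s and angle between oil_can's own z axis and vertical below 0.2 rad and distance of oil_can from where it was at the start of the episode below 0.02 m); the robot touches nothing.
It fails at once if the oil can is tipped over (angle between oil_can's own z axis and vertical above 0.6 rad).
It also fails if it takes over 38 s, if anything falls off the work surface, if the arm or the gripper's body presses on something with over 40 N, if the wrist force passes 120 N, or if a joint passes its speed limit or range.

## Robot

A 7-joint arm with a two-finger parallel gripper is mounted at the origin on the work surface. World frame = base frame: x ahead of the robot, y to its left, z up, the work surface at z = 0. Lengths are in mm, angles in rad, forces in N, time in s.
With the tool pointing down it reaches from about 425 to 825 mm from the base axis. Payload 3.6 kg.
Tool frame: the origin (TCP) lies at the very end of the fingers, on their centre line; the grasp point (between the pads) lies robot.grasp_offset behind it (robot.grasp_offset is the distance from the TCP to the grasp point, in mm); x points along the fingers, z is the direction in which the jaws open and shut, and the axes are right-handed (so a half turn about x gives the same grasp; the last joint's range is limited). The gripper opens to 93 mm and grips with 3 to 60 N. Pads are 15 mm wide; open, the fingers measure 128 mm over their backs; the gripper's body (75 mm by 188 mm) begins 65 mm behind the grasp point.
Start: joints at [1.099, 0.615, -0.013, 1.423, 0.008, 1.103, -0.04], TCP at [280.274, -586.437, 218.64] pointing down, gripper open.
Joint ranges: [-3.12, 3.12], [-0.3, 2.06], [-1.34, 1.32], [0.26, 2.42], [-1.36, 4.5], [0.01, 1.98], [-2.84, 2.84]. Speed limits (rad/s): [2.79, 2.79, 3.14, 3.14, 3.14, 3.14, 3.14].

## Interface

Orientations are given as a unit quaternion [x, y, z, w].
In Python, from station import sensors, eyes, robot gives the robot as it stands.
- The arm moves only by the shell command python3 -m handwheel 'ROWS' [FORCE]. ROWS is JSON, one flat list of numbers, 7 for each row, row after row: the finger opening in cm, from 0 to 9.3, then the shift along the tool's x, y, z in cm, then the turn, a rotation vector about the tool's x, y, z in degrees. In form: [hand, dx, dy, dz, rx, ry, rz, hand, dx, dy, dz, rx, ry, rz, ...]. A call has 1 to 20 rows; each row is the pose to reach, as a shift and turn from the pose commanded when the call began, along the tool's axes at that moment; what a row does not reach only later rows make up. A row lasts 1/10 s, in which the tool goes at most 50 mm and 8.59 degrees, less where a joint would pass 70% of its speed; a pose out of reach is approached as far as the arm can. A call with a gripper value outside its range is refused whole. The fingers move at their own pace and stop on an object; FORCE is the grip in N (left out, the last holds). Time passes only in rows, so rows that repeat a pose let the fingers close. It gives the time, the measured TCP pose, the force and the opening at its end, in the units of the state.
- sensors.read_state(): the state, without advancing time (a new reading comes with each control period).
- eyes.capture(name): name is "scene" or "side" or "wrist"; returns a dict with "img" (420x560x3 uint8, red, green, blue), "range_z" (420x560 float32, mm along the optical axis (not along the pixel's ray), 0 where there is no reading), "camera_matrix" (3x3 intrinsics, pixels), "rvec" (rotation vector, rad) and "tvec" (3), from world to camera coordinates, as OpenCV has them. Camera axes: x right, y down, z forward; pixel columns grow to the right and rows downward; lengths in mm; the calibration is good to about 2 mm. A picture is of the moment at which its call begins.
- robot.job_done(): hands the job in, once; it reports no verdict.
Trained networks look in a picture, given as the dict that the camera call returned (one of the last four; its "shot" number tells which), for a name from the list of things; names that differ only in an ending like _2 or _b are one class to them, and where a whole thing is asked for, a point or a joint stands for the part that bears it (a point fixed in the world has none). Each returns a list of dicts, best first, with "conf" (0 to 1); they miss things now and then, are a little off and sometimes report something else, mostly with a low value. They report only what shows in the picture. A call takes as long as a camera call.
- eyes.boxes_of(thing, picture): "at" ([x, y, z] in mm, in world coordinates, good to about 4 mm: the middle of the surface that is visible of it).
- eyes.regions_of(thing, picture): "pixels" (420x560 bool, what is visible of it).
- eyes.mark_of(thing, picture): "at" ([x, y, z] in mm, in world coordinates, good to about 4 mm: a listed point, or the origin of a listed thing).
The state is a dict: "t": time; "joint_positions": joint angles; "qvel": joint speeds; "effort": joint torques, N m; "ee_pos": TCP position; "tool_rot": TCP orientation; "wrist_force": force on the tool from outside, world axes, zero at the start; "torque": the same for the moment, N m; "opening": finger opening in mm.
Only numpy, scipy, OpenCV 4.12 (cv2) and the standard library are available. Lean on these libraries where they do the work, as an engineer would, in place of code of your own. Each camera call takes 0.05 s, during which the arm holds its last target.

## Working session

There is one attempt and no reset: what is moved stays moved. The work goes in short steps, Python scripts to look and compute and a shell command to move; the robot and the scene stay as the last step left them, time stands still between calls to the robot, and variables do not carry over. Pictures are saved under pics/ and viewed, and the job is handed in when it is done.

```bash
ls; mkdir -p pics; cat > h.py <<'E'
import numpy as np, cv2
from scipy.spatial.transform import Rotation as R
from station import sensors, eyes, robot
def world(p,u,v,z=None):
    K=p["camera_matrix"];Rm=cv2.Rodrigues(np.array(p["rvec"],float))[0];t=np.array(p["tvec"],float).ravel()
    d=p["range_z"][v,u] if z is None else z
    c=np.linalg.inv(K)@np.array([u,v,1.])*d
    return Rm.T@(c-t)
def cloud(p,m):
    v,u=np.nonzero(m&(p["range_z"]>0)); K=p["camera_matrix"];Rm=cv2.Rodrigues(np.array(p["rvec"],float))[0];t=np.array(p["tvec"],float).ravel()
    c=np.linalg.inv(K)@np.vstack([u,v,np.ones_like(u)])*p["range_z"][v,u]
    return (Rm.T@(c-t[:,None])).T
def save(p,n): cv2.imwrite("pics/"+n,p["img"][:,:,::-1])
E
python3 - <<'E'
from h import *
s=sensors.read_state()
for k in s: print(k,np.round(s[k],3))
print(robot.grasp_offset)
for c in ["scene","side","wrist"]:
    p=eyes.capture(c); save(p,c+"0.png")
    for n in ["bolt_knob","oil_can"]:
        print(c,n,[(np.round(d["at"]),round(d["conf"],2)) for d in eyes.mark_of(n,p)[:3]],[(np.round(d["at"]),round(d["conf"],2)) for d in eyes.boxes_of(n,p)[:2]])
    print([(np.round(d["at"]),round(d["conf"],2)) for d in eyes.boxes_of("passive_leaf",p)[:2]])
E
```

```text
pics
t 0.0
joint_positions [ 1.099  0.616 -0.013  1.425  0.008  1.103 -0.04 ]
qvel [-0.     0.     0.002 -0.001 -0.    -0.    -0.   ]
effort [ 0.0000e+00 -4.5893e+01  2.0900e-01 -1.6574e+01 -6.1000e-02  2.0000e-02
  0.0000e+00]
ee_pos [ 279.935 -585.741  217.472]
tool_rot [ 0.378  0.599 -0.377  0.597]
wrist_force [-0.619 -0.087 -0.274]
torque [0.041 0.054 0.047]
opening 92.772
18.8
scene bolt_knob [(array([469., -46., 231.]), 0.91)] [(array([475., -51., 221.]), 0.97)]
scene oil_can [(array([ 370., -202.,  202.]), 0.67)] [(array([ 390., -198.,  251.]), 0.89)]
[(array([485., -58., 183.]), 0.93)]
side bolt_knob [(array([470., -50., 229.]), 0.94)] [(array([477., -51., 229.]), 0.62)]
side oil_can [(array([ 371., -202.,  199.]), 0.64)] [(array([ 387., -199.,  249.]), 0.61)]
[(array([495., -63., 187.]), 0.73)]
wrist bolt_knob [] []
wrist oil_can [] []
[]
```

View pics/scene0.png

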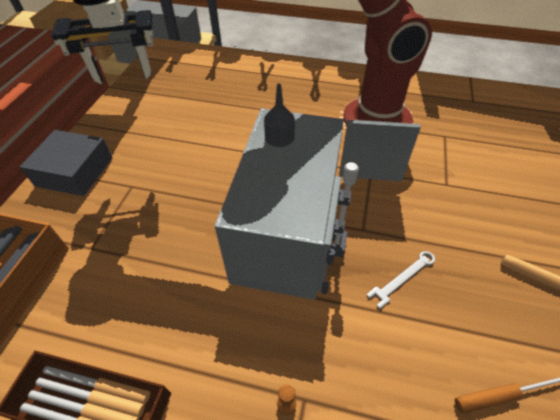

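View pics/side0.png

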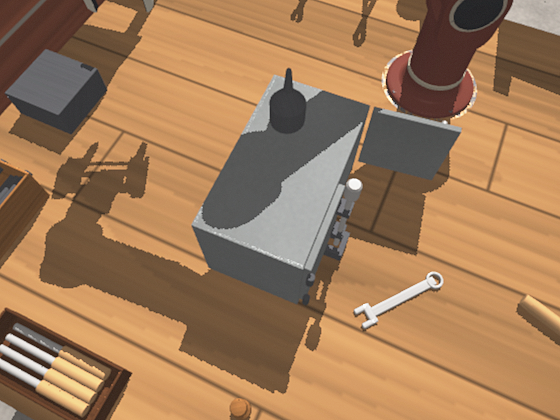

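```bash
python3 - <<'E'
from h import *
for c in ["scene","side"]:
    p=eyes.capture(c)
    for n in ["bolt_knob","passive_leaf","oil_can"]:
        m=eyes.regions_of(n,p)[0]["pixels"]
        P=cloud(p,m); v,u=np.nonzero(m)
        print(c,n,len(P),u.min(),u.max(),v.min(),v.max())
        print(np.round(np.percentile(P,[2,25,50,75,98],axis=0)))
    P=cloud(p,np.ones((420,560),bool))
    T=P[(P[:,2]>192)&(P[:,2]<206)&(P[:,0]>250)&(P[:,0]<750)&(P[:,1]>-400)&(P[:,1]<200)]
    print(len(T),cv2.minAreaRect(T[:,:2].astype(np.float32)))
    # xy raster of top
    T2=T[(T[:,2]>198)]
    r=cv2.minAreaRect(T2[:,:2].astype(np.float32)); print(r,cv2.boxPoints(r))
E
```

```text
scene bolt_knob 505 336 357 163 242
[[286. -66.  -1.]
 [474. -55. 124.]
 [476. -51. 217.]
 [480. -48. 239.]
 [483. -40. 247.]]
scene passive_leaf 1585 318 356 164 292
[[394. -75.  -0.]
 [476. -68. 120.]
 [485. -62. 184.]
 [601. -53. 196.]
 [612. -43. 246.]]
scene oil_can 1197 264 294 84 147
[[ 370. -223.  201.]
 [ 382. -206.  226.]
 [ 392. -197.  247.]
 [ 400. -185.  262.]
 [ 404. -172.  312.]]
12346 ((438.33502197265625, -90.655517578125), (339.03143310546875, 336.4631042480469), 2.0801918506622314)
((442.8070068359375, -106.9747314453125), (331.39202880859375, 302.537353515625), 2.0549943447113037) [[ 271.79324    38.255005]
 [ 282.64188  -264.08777 ]
 [ 613.8208   -252.20447 ]
 [ 602.97217    50.138306]]
side bolt_knob 524 333 361 178 244
[[456. -63.  19.]
 [470. -55. 170.]
 [473. -51. 228.]
 [477. -48. 245.]
 [480. -41. 249.]]
side passive_leaf 2315 298 361 178 304
[[451. -77.   0.]
 [473. -68. 113.]
 [493. -63. 186.]
 [567. -55. 197.]
 [608. -44. 248.]]
side oil_can 1543 269 305 68 132
[[ 361. -225.  204.]
 [ 377. -205.  232.]
 [ 386. -196.  250.]
 [ 395. -184.  263.]
 [ 401. -173.  314.]]
19264 ((434.9856262207031, -90.71420288085938), (338.6331481933594, 337.3280334472656), 1.9465084075927734)
((438.1048278808594, -93.60621643066406), (332.5086975097656, 331.2036437988281), 1.9648633003234863) [[ 266.27032   66.19794]
 [ 277.62616 -264.81094]
 [ 609.93933 -253.41037]
 [ 598.5835    77.59851]]
```

```bash
python3 - <<'E'
from h import *
s=sensors.read_state()
print(np.round(R.from_quat(s["tool_rot"]).as_matrix(),3))
for c in ["scene","side"]:
    p=eyes.capture(c)
    m=eyes.regions_of("bolt_knob",p)[0]["pixels"]; P=cloud(p,m)
    T=P[P[:,2]>243.5]; print(c,len(T),T.mean(0),cv2.minEnclosingCircle(T[:,:2].astype(np.float32)))
    S=P[(P[:,2]>212)&(P[:,2]<240)]
    from scipy.optimize import least_squares
    r=least_squares(lambda q:np.hypot(S[:,0]-q[0],S[:,1]-q[1])-12,[470,-49],loss="soft_l1"); print(len(S),r.x,np.abs(r.fun).mean())
    A=cloud(p,np.ones((420,560),bool))
    for lo,hi in[(420,440),(520,540),(570,590)]:
        B=A[(A[:,0]>lo)&(A[:,0]<hi)&(A[:,2]>190)&(A[:,2]<205)&(A[:,1]>-100)&(A[:,1]<0)]
        print(lo,len(B),np.percentile(B[:,1],[50,97]) if len(B) else "", B[:,2].max() if len(B) else '')
K=np.array([471,-49.,0])
E
```

```text
[[ 0.     0.902  0.431]
 [ 0.     0.431 -0.902]
 [-1.     0.    -0.   ]]Traceback (most recent call last):
  File "<stdin>", line 6, in <module>
IndexError: list index out of range
```

```bash
python3 - <<'E'
from h import *
from scipy.optimize import least_squares
for c in ["scene","side"]:
    p=eyes.capture(c)
    m=eyes.regions_of("bolt_knob",p)
    if m:
        P=cloud(p,m[0]["pixels"])
        T=P[P[:,2]>243.5]; print(c,len(T),T.mean(0),cv2.minEnclosingCircle(T[:,:2].astype(np.float32)))
        S=P[(P[:,2]>212)&(P[:,2]<240)]
        r=least_squares(lambda q:np.hypot(S[:,0]-q[0],S[:,1]-q[1])-12,[470,-49],loss="soft_l1"); print(len(S),r.x,np.abs(r.fun).mean())
    A=cloud(p,np.ones((420,560),bool))
    for lo,hi in[(420,440),(520,540),(570,590)]:
        B=A[(A[:,0]>lo)&(A[:,0]<hi)&(A[:,2]>190)&(A[:,2]<205)&(A[:,1]>-100)&(A[:,1]<0)]
        print(lo,len(B),np.percentile(B[:,1],[50,97]) if len(B) else "", B[:,2].max() if len(B) else '')
Q=sensors.read_state(); M=R.from_quat(Q["tool_rot"]).as_matrix(); c0=np.array([280.274,-586.437,218.64])
for tgt in ([420,-480,350],[560,-200,350],[475,-45,350],[471,-49,350]): print(tgt,np.round(M.T@(np.array(tgt)-c0)/10,2))
E
```

```text
scene 101 [473.85840826 -51.03643185 245.91851963] ((473.1163024902344, -51.29337692260742), 11.34099292755127)
153 [470.85440204 -50.98941692] 0.4892475727153524
420 86 [-89.84080535 -79.40214246] 200.76413106639933
520 196 [-81.02092499 -64.44134536] 201.25014836590745
570 238 [-80.33453054 -62.36195828] 201.25770354071523
side 148 [470.91852743 -51.31785414 246.68991667] ((470.701904296875, -51.53511428833008), 10.726572036743164)
122 [467.66441555 -51.66850589] 0.37349040490799734
420 141 [-89.51153476 -79.56378189] 201.90901461285821
520 291 [-81.8112224  -64.74788956] 203.16956935292077
570 345 [-80.48831423 -62.76403704] 202.27861330981494
[420, -480, 350] [-13.14  17.2   -3.58]
[560, -200, 350] [-13.13  41.9  -22.81]
[475, -45, 350] [-13.13  40.92 -40.46]
[471, -49, 350] [-13.13  40.38 -40.27]
```

```bash
python3 -m handwheel '[9.3,-4,0,0,0,0,0, 9.3,-9,2,0,0,0,0, 9.3,-13.1,6,-1,-6,0,0, 9.3,-13.1,10,-2,-13,0,0, 9.3,-13.1,14,-4,-20,0,0, 9.3,-13.1,18,-6,-27,0,0, 9.3,-13.1,22,-9,-34,0,0, 9.3,-13.1,26,-12,-41,0,0, 9.3,-13.1,30,-15,-48,0,0, 9.3,-13.1,33,-18,-54,0,0, 9.3,-13.1,36,-21,-60,0,0, 9.3,-13.1,38,-25,-66.5,0,0, 9.3,-13.1,40,-29,-66.5,0,0, 9.3,-13.1,41,-33,-66.5,0,0, 9.3,-13.1,41,-37,-66.5,0,0, 9.3,-13.1,40.5,-40.3,-66.5,0,0, 9.3,-13.1,40.5,-40.3,-66.5,0,0, 9.3,-13.1,40.5,-40.3,-66.5,0,0]' 30
python3 - <<'E'
from h import *
Q=sensors.read_state(); print(Q["t"],Q["ee_pos"],R.from_quat(Q["tool_rot"]).as_matrix().round(3),Q["joint_positions"].round(2) if hasattr(Q["joint_positions"],'round') else Q["joint_positions"])
p=eyes.capture("wrist"); save(p,"w1.png")
for n in ["bolt_knob","oil_can"]: print(n,[(np.round(d["at"]),round(d["conf"],2)) for d in eyes.mark_of(n,p)[:3]])
m=eyes.regions_of("bolt_knob",p)
if m:
    P=cloud(p,m[0]["pixels"]); T=P[P[:,2]>243]; print(len(T),T.mean(0),cv2.minEnclosingCircle(T[:,:2].astype(np.float32)))
p=eyes.capture("side"); save(p,"s1.png")
E
```

```text
t: 3.4
ee_pos: [471.9, -48.2, 350.2]
tool_rot: [-0.013, 0.707, 0.013, 0.707]
wrist_force: [-0.2, -2.5, -0.4]
opening: 92.7
3.4 [471.90959382 -48.24063677 350.16077725] [[ 0.001 -0.037  0.999]
 [-0.001  0.999  0.037]
 [-1.    -0.001  0.001]] [ 0.39  0.25 -0.43  1.68  0.11  1.24 -0.03]
bolt_knob [(array([464., -51., 231.]), 0.96)]
oil_can [(array([ 374., -201.,  202.]), 0.71)]
576 [468.84202506 -48.73274053 246.07497764] ((468.76019287109375, -49.400814056396484), 11.602862358093262)
```

View pics/w1.png

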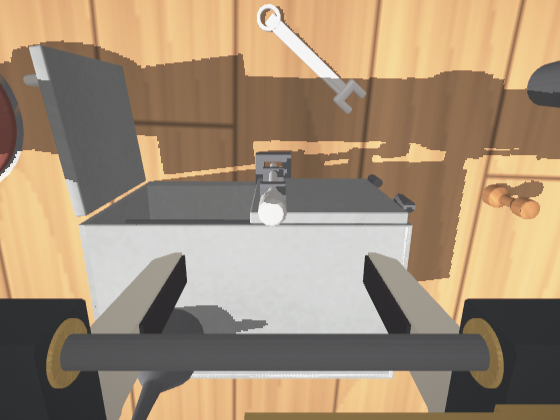

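View pics/s1.png

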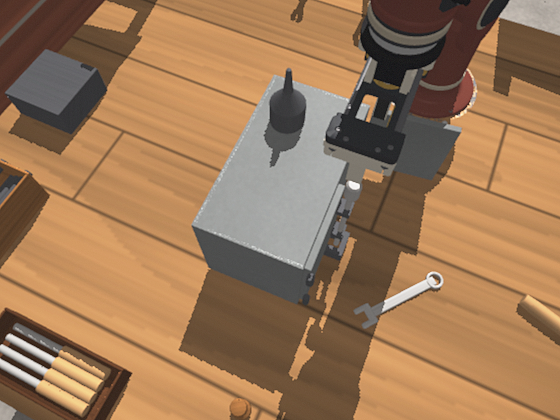

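```bash
python3 -m handwheel '[9.3,4,-0.2,-0.2,0,0,0, 9.3,8,-0.2,-0.2,0,0,0, 9.3,11,-0.2,-0.2,0,0,0, 9.3,13.3,-0.2,-0.2,0,0,0, 9.3,13.3,-0.2,-0.2,0,0,0, 5,13.3,-0.2,-0.2,0,0,0, 3.5,13.3,-0.2,-0.2,0,0,0, 3.0,13.3,-0.2,-0.2,0,0,0, 3.0,13.3,-0.2,-0.2,0,0,0, 3.0,13.3,-0.2,-0.2,0,0,0]'
python3 - <<'E'
from h import *
p=eyes.capture("wrist"); save(p,"w2.png"); p=eyes.capture("scene"); save(p,"s2.png")
E
```

```text
t: 4.65
ee_pos: [470.3, -50.3, 217.3]
tool_rot: [-0.013, 0.707, 0.013, 0.707]
wrist_force: [-0.2, -0.2, 0.1]
opening: 57.5
```

View pics/w2.png

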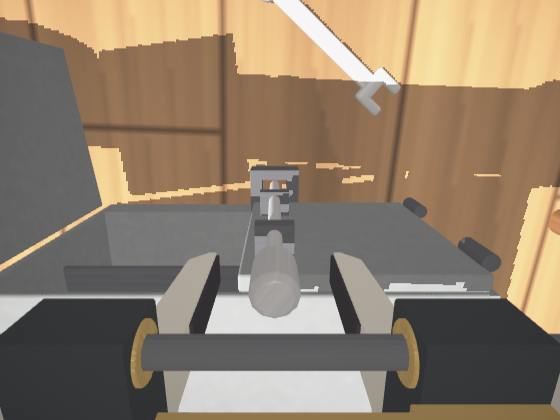

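View pics/s2.png

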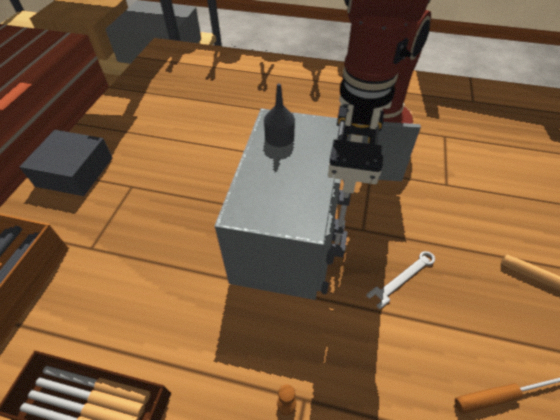

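The knob (275, 285) sits centred between the fingers (about 205 and 345), which are still closing. I'll finish the grip.

```bash
python3 -m handwheel '[1.5,0,0,0,0,0,0, 1.5,0,0,0,0,0,0, 1.5,0,0,0,0,0,0, 1.5,0,0,0,0,0,0, 1.5,0,0,0,0,0,0, 1.5,0,0,0,0,0,0, 1.5,0,0,0,0,0,0, 1.5,0,0,0,0,0,0]' 30; python3 -c "
from h import *
save(eyes.capture('wrist'),'w3.png')"
```

```text
t: 5.55
ee_pos: [470.1, -50.3, 216.7]
tool_rot: [-0.013, 0.707, 0.013, 0.707]
wrist_force: [0.4, -0.1, -1.4]
opening: 23.4
```

View pics/w3.png

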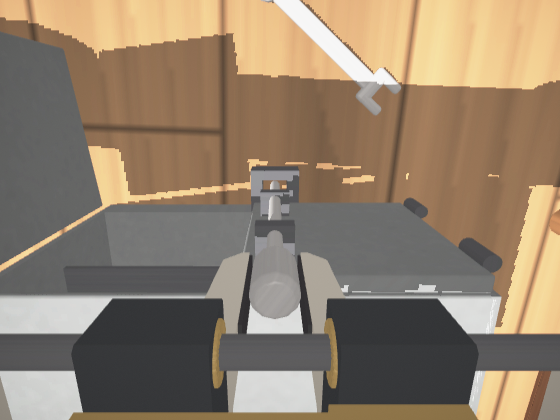

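The knob at (275, 275) is held between both pads, with the opening at 23.4 mm. Next I lift it slowly.

```bash
python3 -m handwheel '[1.5,-0.4,0,0,0,0,0, 1.5,-0.8,0,0,0,0,0, 1.5,-1.2,0,0,0,0,0, 1.5,-1.6,0,0,0,0,0, 1.5,-2.0,0,0,0,0,0, 1.5,-2.4,0,0,0,0,0, 1.5,-2.7,0,0,0,0,0, 1.5,-2.7,0,0,0,0,0, 1.5,-2.7,0,0,0,0,0, 1.5,-2.7,0,0,0,0,0]' 30; python3 -c "
from h import *
save(eyes.capture('wrist'),'w4.png')
p=eyes.capture('scene');save(p,'s4.png')
print([(np.round(d['at']),round(d['conf'],2)) for d in eyes.mark_of('bolt_knob',p)])
K=np.array([470.1,-50.3]);th=np.radians(2);t=np.array([np.cos(th),np.sin(th)]);n=np.array([np.sin(th),-np.cos(th)])
H=K+132*t+20*n;print('hinge',H)
M=R.from_quat(sensors.read_state()['tool_rot']).as_matrix()
for a in list(range(0,101,5)):
  c,s=np.cos(np.radians(a)),np.sin(np.radians(a)); q=H+np.array([[c,s],[-s,c]])@(K-H)
  d=M.T@np.array([*(q-K),0])/10; print(a,q.round(),d.round(2))
"
```

```text
t: 6.6
ee_pos: [470.1, -50.3, 244.4]
tool_rot: [-0.013, 0.707, 0.012, 0.707]
wrist_force: [0.2, -0.1, 2.4]
opening: 23.6
[(array([468., -52., 257.]), 0.85)]
hinge [602.7175791  -65.68108298]
0 [470. -50.] [0. 0. 0.]
5 [472. -39.] [-0.    1.14  0.23]
10 [475. -28.] [-0.    2.26  0.55]
15 [479. -17.] [-0.    3.35  0.97]
20 [483.  -6.] [-0.    4.39  1.48]
25 [489.   4.] [-0.    5.39  2.09]
30 [496.  14.] [0.   6.33 2.77]
35 [503.  23.] [0.   7.21 3.54]
40 [511.  31.] [0.   8.01 4.38]
45 [520.  39.] [0.   8.74 5.29]
50 [529.  46.] [0.   9.39 6.25]
55 [539.  52.] [0.   9.95 7.27]
60 [550.  57.] [ 0.   10.43  8.34]
65 [561.  61.] [ 0.   10.8   9.44]
70 [572.  64.] [ 0.   11.08 10.57]
75 [583.  66.] [ 0.   11.26 11.72]
80 [595.  68.] [ 0.   11.34 12.89]
85 [606.  68.] [1.000e-02 1.131e+01 1.405e+01]
90 [618.  67.] [1.000e-02 1.119e+01 1.521e+01]
95 [630.  65.] [1.000e-02 1.096e+01 1.635e+01]
100 [641.  62.] [1.000e-02 1.064e+01 1.747e+01]
```

View pics/w4.png

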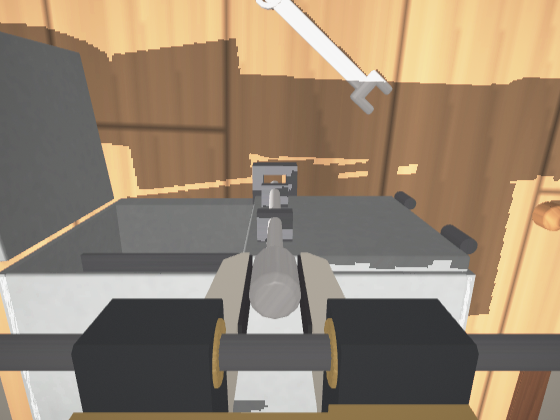

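The knob now marks at z 257, about 28 mm higher and still gripped. I'll start the swing and check at 30°.

```bash
python3 -m handwheel '[1.5,0,0.57,0.1,2.5,0,0, 1.5,0,1.14,0.23,5,0,0, 1.5,0,1.7,0.38,7.5,0,0, 1.5,0,2.26,0.55,10,0,0, 1.5,0,2.81,0.75,12.5,0,0, 1.5,0,3.35,0.97,15,0,0, 1.5,0,3.88,1.21,17.5,0,0, 1.5,0,4.39,1.48,20,0,0, 1.5,0,4.9,1.78,22.5,0,0, 1.5,0,5.39,2.09,25,0,0, 1.5,0,5.87,2.42,27.5,0,0, 1.5,0,6.33,2.77,30,0,0, 1.5,0,6.33,2.77,30,0,0]' 30; python3 -c "
from h import *
p=eyes.capture('scene');save(p,'s5.png')
print([(np.round(d['at']),round(d['conf'],2)) for d in eyes.mark_of('bolt_knob',p)])"
```

```text
t: 8.05
ee_pos: [496.0, 14.3, 243.9]
tool_rot: [0.171, 0.686, -0.171, 0.687]
wrist_force: [0.7, -1.3, 2.1]
opening: 23.4
[(array([496.,  14., 258.]), 0.57)]
```

View pics/s5.png

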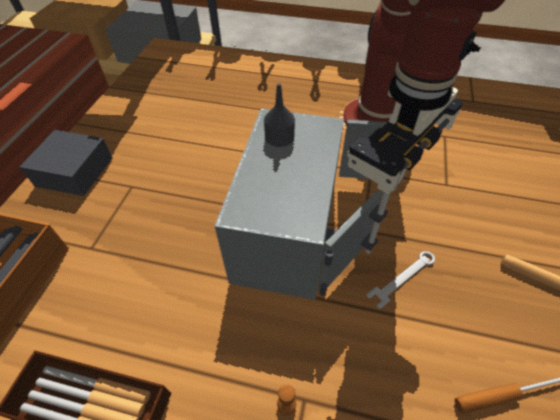

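The leaf follows (free edge at about (375, 215)) and forces stay near 1–2 N. The tool turns with the leaf, so the same arc table applies for the next 60°.

```bash
python3 -m handwheel '[1.5,0,0.57,0.1,2.5,0,0, 1.5,0,1.14,0.23,5,0,0, 1.5,0,2.26,0.55,10,0,0, 1.5,0,3.35,0.97,15,0,0, 1.5,0,4.39,1.48,20,0,0, 1.5,0,5.39,2.09,25,0,0, 1.5,0,6.33,2.77,30,0,0, 1.5,0,7.21,3.54,35,0,0, 1.5,0,8.01,4.38,40,0,0, 1.5,0,8.74,5.29,45,0,0, 1.5,0,9.39,6.25,50,0,0, 1.5,0,9.95,7.27,55,0,0, 1.5,0,10.2,7.8,57.5,0,0, 1.5,0,10.43,8.34,60,0,0, 1.5,0,10.43,8.34,60,0,0, 1.5,0,10.43,8.34,60,0,0]' 30; python3 -c "
from h import *
p=eyes.capture('scene');save(p,'s6.png')
print([(np.round(d['at']),round(d['conf'],2)) for d in eyes.mark_of('bolt_knob',p)])"
```

```text
t: 9.75
ee_pos: [617.7, 66.8, 243.4]
tool_rot: [0.491, 0.509, -0.491, 0.509]
wrist_force: [0.6, -0.8, 0.4]
opening: 23.6
[(array([615.,  70., 260.]), 0.63)]
```

View pics/s6.png

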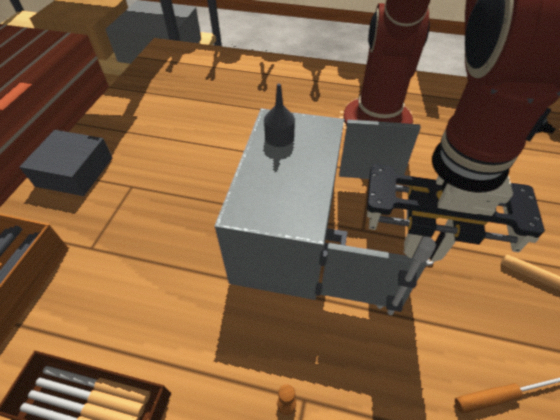

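The leaf is square to the front (free edge at about (410, 265)). Now I release and go straight up.

```bash
python3 -m handwheel '[6,0,0,0,0,0,0, 6,0,0,0,0,0,0, 6,0,0,0,0,0,0, 6,0,0,0,0,0,0, 6,0,0,0,0,0,0, 6,0,0,0,0,0,0, 6,-2,0,0,0,0,0, 6,-5,0,0,0,0,0, 6,-9,0,0,0,0,0, 6,-13,0,0,0,0,0, 6,-13,0,0,0,0,0, 6,-13,0,0,0,0,0]' 30; python3 -c "
from h import *
for c in ['scene','side']:
  p=eyes.capture(c);save(p,c+'7.png')
  for n in ['bolt_knob','oil_can']: print(c,n,[(np.round(d['at']),round(d['conf'],2)) for d in eyes.mark_of(n,p)])
  A=cloud(p,np.ones((420,560),bool)); B=A[np.hypot(A[:,0]-618,A[:,1]-67)<18]; B=B[(B[:,2]<300)&(B[:,2]>190)];print('knob top',np.percentile(B[:,2],[50,90,97]))
"
```

```text
t: 11.05
ee_pos: [618.2, 67.1, 374.6]
tool_rot: [0.492, 0.508, -0.49, 0.509]
wrist_force: [-0.2, 0.1, -0.5]
opening: 60.1
scene bolt_knob [(array([616.,  66., 259.]), 0.65)]
scene oil_can [(array([ 372., -200.,  202.]), 0.58)]
knob top [257.66173011 273.33908422 274.07412272]
side bolt_knob [(array([621.,  67., 255.]), 0.67)]
side oil_can [(array([ 370., -198.,  200.]), 0.7)]
knob top [271.0605746  274.30369107 274.93087836]
```

View pics/side7.png

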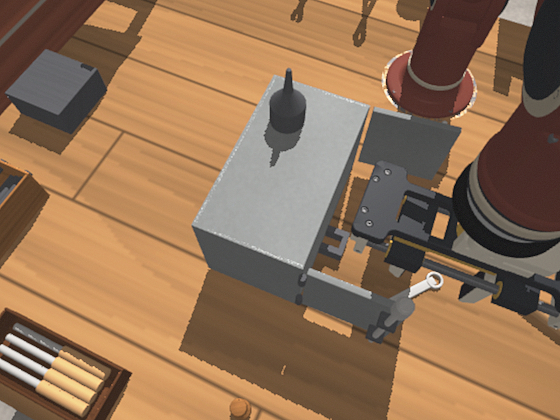

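The leaf stands square and the knob (about (403, 306)) is still up, with its top at 274 mm against 246 before. The can (287, 105) is unmoved and the gripper is clear.

```bash
python3 -c "
from h import *
print(robot.job_done())"
```

```text
the job is handed in; nothing more can be done
None
```

I drew the bolt fully up while the leaf was still shut, then swung the leaf open to about 90°. I released the knob, went straight up clear of everything, and handed the job in at about 11 s.

Last checks:
- **Bolt:** the knob's top is at 274 mm, against 246 mm with the bolt down. That is about 28 mm of lift, still held after release.
- **Leaf:** the knob is at about (618, 67), the place worked out for 90°.
- **Oil can:** it is upright, and its estimated position is within about 4 mm of the start, which is no more than the measuring error.
- **Forces:** wrist force readings between moves stayed under 3 N.
- **Disagreements:** knob position estimates from the different cameras differed by up to about 7 mm, and the networks missed the knob once. The grasp used the fitted position instead, and the fingers closed centred on it. No check failed.

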